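Unload the curing clamp

ROBOT

A 6-joint arm with a two-finger parallel gripper is mounted at the origin on the work surface. World frame = base frame: x ahead of the robot, y to its left, z up, the work surface at z = 0. Lengths are in m, angles in degrees, forces in N, time in s.
With the tool pointing down it reaches from about 0.325 to 0.85 m from the base axis. Payload 15.5 kg.
Tool frame: the origin (TCP) lies midway between the tips of the shut fingers; the grasp point (between the pads) lies 19 mm behind it; z points along the fingers, y is the line along which they close (so a half turn about z gives the same grasp; the last joint's range is limited). The gripper opens to 91 mm and grips with 3 to 60 N. Pads are 32 mm wide; open, the fingers measure 118 mm over their backs; the gripper's body (76 mm by 178 mm) begins 60 mm behind the grasp point.
Start: joints at [62.252, 28.281, 77.091, -0, 74.628, -5.472], TCP at [0.237, 0.578, 0.214] pointing down, gripper open.
Joint ranges: [-166.48, 166.48], [-47.26, 123.95], [12.59, 153.08], [-70.14, 250.14], [6.76, 159.57], [-176.63, 176.63]. Speed limits (degrees/s): [108.29, 108.29, 147.25, 172.46, 172.46, 172.46].

INTERFACE

Orientations are given as a 3x3 rotation matrix whose columns are the frame's x, y, z axes.
In Python, from bench import ctrl gives the robot as it stands. The module is installed in compiled form; this text tells all that it offers. Calls block until the motion is done:
- ctrl.goto(position, orientation): joint-space move of the TCP to a pose.
- ctrl.move_l(position, vel=0.15, ori=None, contact_N=None): straight line of the TCP; ori=None keeps the orientation; vel is the mean speed in m/s. With contact_N (N) it stops when the force on the tool has changed by that much, and returns True; else False.
- ctrl.movej(angles): joint-space move.
- ctrl.command_gripper(opening): opening from 0.0 (shut) to 1.0 (fully open); the grip force is fixed at half the most; returns when the fingers have stopped.
- ctrl.sleep(seconds).
- ctrl.ik(position, orientation): joint angles nearest the present ones, or None.
- ctrl.read_camera(name): name is "scene" or "top" or "wrist"; returns the picture (400x640x3 uint8, blue, green, red); there is no depth.
- ctrl.camera_params(name): a dict with "fx", "fy", "cx", "cy" (pixels), "D" ([k1, k2, p1, p2, k3] as OpenCV has them; the pictures are not rectified), "pose" (4x4, takes a point from camera to world coordinates); the wrist camera has in their place "T_tool_cam" (4x4, takes a point from camera to tool coordinates, whose origin is the TCP and whose axes are the flange's). Camera axes: x right, y up, looking along -z (the intrinsics and any distortion apply to the point x, -y, -z); pixel columns grow to the right and rows downward; lengths in m; the calibration is good to about 2 mm. A picture is of the moment at which its call begins: read the wrist's pose just before it. camera_params takes no time and is no camera call.
A pose or a line that the arm cannot do raises ctrl.MotionError and nothing moves.
- ctrl.sign_off(): hands the job in; it is judged then, once.
Readings, each from a call of its own:
- ctrl.current_t(): time.
- ctrl.current_q(): joint angles.
- ctrl.current_dq(): joint speeds.
- ctrl.current_effort(): joint torques, N m.
- ctrl.current_tool_pos(): TCP position.
- ctrl.current_eef_rot(): TCP orientation.
- ctrl.current_contact_force(): force on the tool from outside, world axes, zero at the start.
- ctrl.current_wrist_torque(): the same for the moment, N m.
- ctrl.current_grip_width(): opening from 0.0 (shut) to 1.0 (fully open).
- ctrl.current_grasp_force(): force on a finger pad.
Only numpy, scipy, OpenCV 4.12 (cv2) and the standard library are available. Lean on these libraries where they do the work, as an engineer would, in place of code of your own. Each camera call takes 0.05 s, during which the arm holds its last target. There are 200 camera calls.

TASK

Unload the curing clamp: rock the wooden wedge from side to side until both cheeks let go, draw it out and lay it in the low black tray, and lift the ratchet pawl clear of its rack. Then slide the clamp bar fully back, and only after that lift out every black module and stand it upright in the aluminium tray. Leave the clamp ready for the next batch, bar pushed home and pawl down in the rack, and the other things on the bench where they are.

Things in the scene. Friction and masses are not known exactly. Their poses are not given: they have to be found in the camera images.
- jig: Curing clamp: base plate 240 x 314 mm, top 30 mm above the table. Origin on the table; plate spans x -128 to 112, y -162 to 152 mm; +x away from the robot, +y left. From far to near: fence 14 mm high (face x = 91 mm), row of modules (x = 60), clamp bar, rack with pawl. At the -y end the wedge housing (x -62 to 26, y -124 to -78 mm, 61 mm above the table): two walls, two straps across.
- wedge_grip (a point): Grip point in the upright square post (16 x 16 mm, 54 tall) of the wooden wedge, 30 mm above its underside. Wedge lies flat, 20 mm thick, 114 long along its y, up to 31 wide; thin end (18 wide) 106 mm to +y of this point, other end 8 mm to -y. 0.12 kg. At first it lies under the housing's straps, thin end behind the clamp bar (which can go back only 15 to 30 mm), post free outside.
- wedge_home (a point): Point fixed to the clamp (x -18, y -146, z 60 mm): the wedge's grip point when fully in and centred. The wedge leaves along -y of the clamp only, free after about 85 mm. A cheek nose sits in a square notch of each long edge, 46 mm to +y of the post, so a straight pull is blocked until both cheeks are pushed out; then, in the middle, it has about 2 mm play each side.
- cheek_far_pad (a joint): Stiff sliding cheek on the far (+x) side of the wedge: 0 = nose in the notch, 0.0065 m = right out. Stays where left. Pushed out by pulling the wedge's post sideways to the clamp's +x, 8 mm or a little more from the middle (5 N plus friction).
- cheek_near_pad (a joint): The same on the near (-x) side of the wedge, pushed out by a side pull to the clamp's -x. One cheek alone does not free the wedge.
- pawl_arm (a joint): Ratchet pawl angle: 0 = tooth down in the rack, grows as its lever is lifted, to 1.3 rad; clear of the rack from about 0.25 rad. It drops fully in only with the bar within 2 mm of home. Stiff hinge (about 2 N at the grip): it stays where it is left.
- pawl_grip (a point): Point on the pawl's lever: a round black bar 12 mm in diameter, 58 mm long, lying along the clamp's y axis, standing out to +y of the pawl and free below; this point is 36 mm out from the pawl, 100 mm above the table when down. It moves on an arc of radius 74 mm about the hinge, up and then towards the robot.
- pawl_hinge (a point): Hinge of the pawl (fixed to the clamp, x = -105, y = 25, z = 75 mm in its frame); the hinge line runs along the clamp's y axis; the lever points to +x (away from the robot) when down.
- clampbar (a joint): Travel of the clamp bar in m: 0 = clamped against the modules, 0.055 = fully back, towards the robot (-x of the clamp). About 4 N to slide; held by the pawl and blocked by the wedge. A steel lip on the bar reaches over the feet of the modules while it is clamped.
- bar_knob (a point): Upright round black post on the clamp bar, 16 mm in diameter, free from 63 to 108 mm above the table; this point on its axis 94 mm above the table; grip it from above to slide the bar.
- tray: Low aluminium tray for the modules, 190 mm (x) x 150 mm (y) outside, 20 mm high, walls and floor 4 mm; origin under its centre. Fixed.
- bin: Low black tray for the wedge, 130 mm (x) x 175 mm (y) outside, 20 mm high, walls and floor 5 mm; origin under its centre. Fixed.
- jar_mid (a point): Bystander: white jar, 70 mm in diameter, 100 mm tall; its centre.
- cup_mid (a point): Bystander: white cup, 70 mm in diameter, 80 mm tall; its centre.
- spanner_grip (a point): Bystander: spanner 160 mm long lying on the table; point on its handle.
- nut: Bystander: brass nut 32 mm across, 22 mm high; under its centre.
- spatula_grip (a point): Bystander: spatula 180 mm long lying on the table; point on its handle.
- module1_mid (a point): Cured black module, centre half-way up (29 mm above its underside): foot 60 mm (x) x 40 mm (y), 12 mm high, with a block 36 mm (x) x 40 mm (y) on it up to 58 mm; grip the block across its 36 mm. 0.18 kg. The modules stand 46 mm apart along the clamp's y, feet about 1 mm from bar and fence at the start. May be absent.
- module2_mid (a point): Cured black module, centre half-way up (29 mm above its underside): foot 60 mm (x) x 40 mm (y), 12 mm high, with a block 36 mm (x) x 40 mm (y) on it up to 58 mm; grip the block across its 36 mm. 0.18 kg. The modules stand 46 mm apart along the clamp's y, feet about 1 mm from bar and fence at the start. May be absent.
- module3_mid (a point): Cured black module, centre half-way up (29 mm above its underside): foot 60 mm (x) x 40 mm (y), 12 mm high, with a block 36 mm (x) x 40 mm (y) on it up to 58 mm; grip the block across its 36 mm. 0.18 kg. The modules stand 46 mm apart along the clamp's y, feet about 1 mm from bar and fence at the start. May be absent.
- module4_mid (a point): Cured black module, centre half-way up (29 mm above its underside): foot 60 mm (x) x 40 mm (y), 12 mm high, with a block 36 mm (x) x 40 mm (y) on it up to 58 mm; grip the block across its 36 mm. 0.18 kg. The modules stand 46 mm apart along the clamp's y, feet about 1 mm from bar and fence at the start. May be absent.
Not all that is in view belongs to the job. Leave any red look-alike of the part that bears module1_mid alone. Leave any blue look-alike of the part that bears module3_mid alone.

How it is judged:
By the outcome, as a careful person would: the job done as asked, in the order asked, and still so for the second after the job is handed in, with the robot touching nothing.
Of module1, module2, module3, module4 only 2 to 4 are there at a start; the rules pass over those that are not, and their reading is None.
At some moment in a run one of module1, module2, module3, module4 may be knocked a few centimetres aside while the robot is not near it.
It also fails if it takes over 210 s, if anything falls off the work surface, if the arm or the gripper's body presses on something with over 40 N, if the wrist force passes 120 N, or if a joint passes its speed limit or range.

## Working session

There is one attempt and no reset: what is moved stays moved. The work goes in short steps, each a Python script; the robot and the scene stay as the last script left them, time stands still between calls to the robot, and variables do not carry over. Pictures are saved under pics/ and viewed, at most 14 in all, crops included, and the job is handed in when it is done.

```bash
mkdir -p pics
cat > h.py <<'E'
from bench import ctrl
import numpy as np, cv2
def snap(n,f):
    im=np.array(ctrl.read_camera(n)); cv2.imwrite(f'pics/{f}.png',im); return im
def campose(n):
    p=ctrl.camera_params(n)
    if 'pose' in p: T=np.array(p['pose'])
    else:
        W=np.eye(4); W[:3,:3]=np.array(ctrl.current_eef_rot()); W[:3,3]=ctrl.current_tool_pos(); T=W@np.array(p['T_tool_cam'])
    return p,T
def K(p): return np.array([[p['fx'],0,p['cx']],[0,p['fy'],p['cy']],[0,0,1.]]),np.array(p['D'],float)
def ray(p,T,uv):
    k,d=K(p); n=cv2.undistortPoints(np.array(uv,float).reshape(-1,1,2),k,d).reshape(-1,2)
    v=np.c_[n[:,0],-n[:,1],-np.ones(len(n))]@T[:3,:3].T
    return T[:3,3],v
def onz(p,T,uv,z):
    o,v=ray(p,T,uv); return o+v*((z-o[2])/v[:,2])[:,None]
def proj(p,T,X):
    k,d=K(p); X=(np.array(X,float).reshape(-1,3)-T[:3,3])@T[:3,:3]
    return cv2.projectPoints(X*[1,-1,-1],np.zeros(3),np.zeros(3),k,d)[0].reshape(-1,2)
def down(a):  # closing axis (tool y) at angle a deg in world xy, z down
    a=np.radians(a); y=np.array([np.cos(a),np.sin(a),0]); z=np.array([0,0,-1.]); return np.c_[np.cross(y,z),y,z]
E
python3 - <<'E'
from h import *
for n in('scene','top','wrist'):
    snap(n,n+'0'); p,T=campose(n); print(n,p['fx'],p['D'],T.round(3).tolist())
print(np.array(ctrl.current_eef_rot()).round(3).tolist(),ctrl.current_t())
E
```

```text
scene 490.4765169626946 [-0.04013398  0.          0.          0.          0.        ] [[0.893, -0.267, 0.362, 0.935], [0.45, 0.505, -0.737, -0.781], [0.014, 0.821, 0.571, 0.678], [0.0, 0.0, 0.0, 1.0]]
top 442.2906338416308 [-0.12583455  0.          0.          0.          0.        ] [[0.013, 0.998, -0.059, 0.471], [-1.0, 0.013, -0.001, 0.016], [-0.0, 0.059, 0.998, 1.152], [0.0, 0.0, 0.0, 1.0]]
wrist 317.1222144275304 [0.0206749 0.        0.        0.        0.       ] [[0.378, -0.898, -0.226, 0.173], [0.926, 0.366, 0.093, 0.604], [-0.001, -0.244, 0.97, 0.384], [0.0, 0.0, 0.0, 1.0]]
[[-0.925, 0.379, -0.0], [0.379, 0.925, -0.001], [0.0, -0.001, -1.0]] 0.15
```

View pics/top0.png

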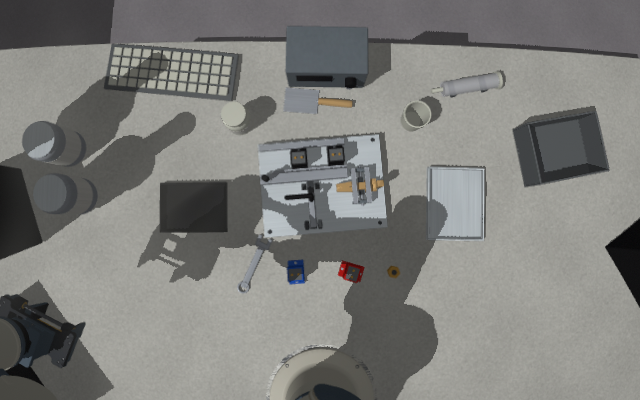

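View pics/scene0.png

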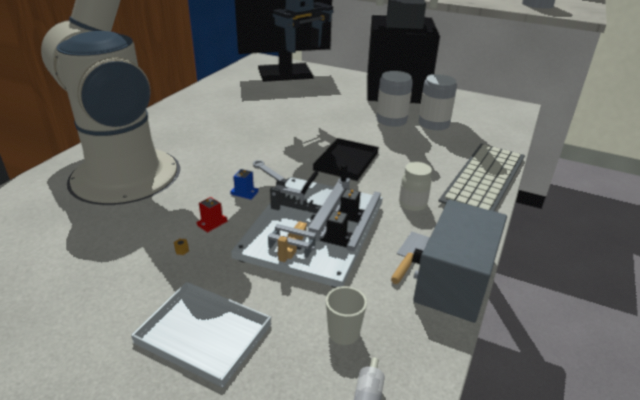

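Top view: the clamp is in the middle at about (322,185), with two black modules at (299,157) and (336,154). The wedge post is at (376,184), the black tray at (194,207) and the aluminium tray at (456,203). I'll fit the plate corners and tray outlines next.

Run:
```python
from h import *
im=cv2.imread('pics/top0.png'); c=im[122:242,245:400]; cv2.imwrite('pics/c1.png',cv2.resize(c,None,fx=5,fy=5,interpolation=cv2.INTER_CUBIC)[:600,:800])
p,T=campose('top')
def q(mask,name,z):
    cs,_=cv2.findContours(mask,cv2.RETR_EXTERNAL,cv2.CHAIN_APPROX_NONE)
    k=max(cs,key=cv2.contourArea); r=cv2.minAreaRect(k); b=cv2.boxPoints(r)
    X=onz(p,T,b,z); e=X[1]-X[0],X[2]-X[1]
    print(name,b.round(1).tolist(),'c',onz(p,T,[r[0]],z).round(4).tolist(),[(np.linalg.norm(v[:2]).round(4),np.degrees(np.arctan2(v[1],v[0])).round(1)) for v in e])
def roi(m,x0,x1,y0,y1):
    o=np.zeros_like(m);o[y0:y1,x0:x1]=m[y0:y1,x0:x1];return o
g=im.max(2); hsv=cv2.cvtColor(im,cv2.COLOR_BGR2HSV)
q(roi((g<60).astype(np.uint8)*255,150,235,175,233),'bin',.02)
# aluminium/plate are bluish-white: b>=r
bl=((im[...,0].astype(int)-im[...,2]>3)&(g>110)).astype(np.uint8)*255
bl=cv2.morphologyEx(bl,cv2.MORPH_CLOSE,np.ones((9,9)))
q(roi(bl,415,500,150,250),'tray',.02)
q(roi(bl,250,400,120,245),'plate',.03)
```

```text
bin [[158.89999389648438, 183.1999969482422], [226.0, 181.6999969482422], [227.10000610351562, 231.1999969482422], [160.0, 232.60000610351562]] c [[0.4966, 0.3396, 0.02]] [(np.float64(0.1778), np.float64(-88.1)), (np.float64(0.1274), np.float64(-177.3))]
tray [[427.0, 167.0], [484.0, 167.0], [484.0, 240.0], [427.0, 240.0]] c [[0.5151, -0.34, 0.02]] [(np.float64(0.1526), np.float64(-89.0)), (np.float64(0.1907), np.float64(179.6))]
plate [[249.60000610351562, 144.89999389648438], [378.6000061035156, 133.1999969482422], [387.3999938964844, 230.3000030517578], [258.5, 242.0]] c [[0.5507, 0.0157, 0.03]] [(np.float64(0.333), np.float64(-84.0)), (np.float64(0.2499), np.float64(-174.6))]
```

View pics/c1.png

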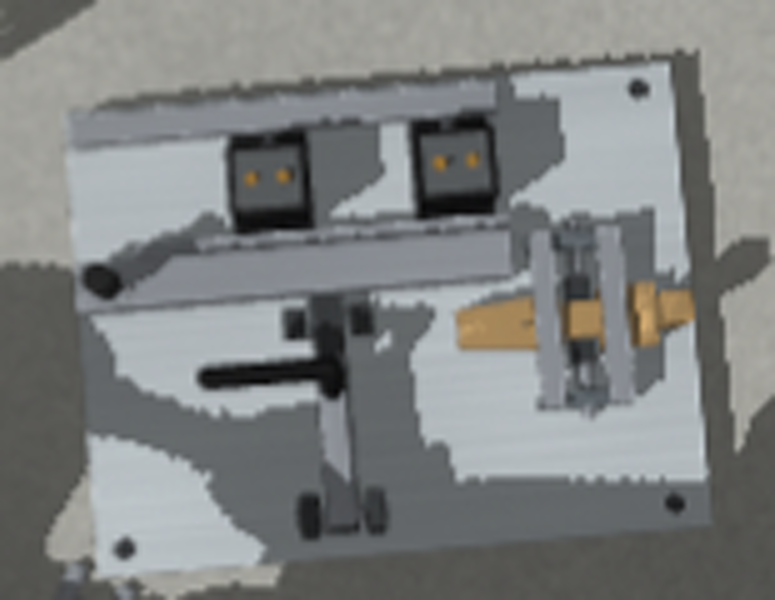

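The crop shows the plate corners at TR (672,60), BR (712,522) and BL (100,578), the wedge post top at (676,306), the pawl lever at (205–340,375) and the knob at (103,280).

Run:
```python
from h import *
p,T=campose('top')
f=lambda u:np.array(u,float)/5+[245,122]-.4
X=onz(p,T,f([(67,112),(672,60),(712,522),(100,578)]),.03)[:,:2]
J=np.array([(112,152),(112,-162),(-128,-162),(-128,152)])/1e3
def fit(J,X):
    a=J-J.mean(0);b=X-X.mean(0);t=np.arctan2((a[:,0]*b[:,1]-a[:,1]*b[:,0]).sum(),(a*b).sum())
    R=np.array([[np.cos(t),-np.sin(t)],[np.sin(t),np.cos(t)]]);return R,X.mean(0)-R@J.mean(0),np.degrees(t)
R,o,t=fit(J,X); print(o,t,(X-(J@R.T+o)).round(4).tolist())
R2,o2,t2=fit(J[1:],X[1:]); print(o2,t2)
for n,u,z in [('post',(676,306),.084),('knob',(103,278),.108),('lever0',(205,378),.1),('lever1',(335,373),.1),('m1',(268,178),.088),('m2',(455,160),.088),('thin',(458,330),.05)]:
    print(n,((onz(p,T,f([u]),z)[0,:2]-o)@R*1e3).round(1))
print(np.array(p['pose'])[:3,3])
```

```text
[0.56542943 0.01215645] 5.620517690577419 [[-0.001, -0.0018], [-0.0004, -0.0], [0.0015, 0.0021], [-0.0001, -0.0002]]
[0.56572814 0.01276564] 5.63910982960756
post [ -18.9 -143.9]
knob [ 15.7 129.6]
lever0 [-35.4  85.6]
lever1 [-38.2  23.6]
m1 [59.5 48.2]
m2 [ 60.6 -42.9]
thin [-19.3 -38.9]
[0.47073929 0.01622067 1.1521467 ]
```

```bash
cat >> h.py <<'E'
TH=5.63; A=np.radians(TH); RJ=np.array([[np.cos(A),-np.sin(A),0],[np.sin(A),np.cos(A),0],[0,0,1]]); OJ=np.array([.5656,.0125,0])
def W(x,y,z): return RJ@(np.array([x,y,z])/1e3)+OJ   # clamp mm -> world m
def C(X): return (RJ.T@(np.array(X)-OJ)*1e3).round(1)
def st(s=''): print(s,ctrl.current_t(),C(ctrl.current_tool_pos()),'F',(RJ.T@np.array(ctrl.current_contact_force())).round(1),'w',round(ctrl.current_grip_width()*91,1),'g',round(float(np.max(ctrl.current_grasp_force())),1))
E
python3 - <<'E'
from h import *
ctrl.goto(W(-18,-155,170),down(TH)); st()
im=snap('wrist','w1');p,T=campose('wrist')
ps=[W(-18+a,-146+b,84) for a in(-8,8) for b in(-8,8)]+[W(112,-162,30),W(-128,-162,30)]
for u in proj(p,T,ps): cv2.circle(im,tuple(int(round(v)) for v in u),3,(0,0,255),1)
cv2.imwrite('pics/w1.png',im)
E
```

```text
2.9417 [ -17.7 -154.4  170. ] F [ 0.  -0.1 -0.5] w 91.0 g 0.0
```

View pics/w1.png

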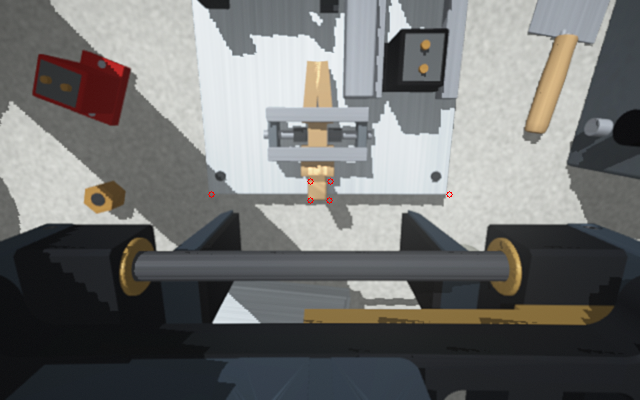

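The red projected post corners fall on the real post to within about 2 px at (308–330,180–200), so the pose is good. Next: grip and rock.

Run:
```python
from h import *
ctrl.move_l(W(-18.5,-154,44),vel=.12,contact_N=15); st('down')
ctrl.command_gripper(0.0); st('grip')
x0,y0,_=C(ctrl.current_tool_pos())
for dx in (4,8,10,0,-4,-8,-10,0):
    ctrl.move_l(W(-18.5+dx,-154,44),vel=.04); st(dx)
```

```text
down 4.1917 [ -18.1 -154.2   44.7] F [ 0.9  0.3 -0.1] w 91.3 g 0.0
grip 5.3083 [ -18.6 -154.5   44.3] F [-2.7 -4.1  7. ] w 21.7 g 51.9
4 5.5583 [ -15.4 -154.3   44.2] F [-7.7 -4.1  9.5] w 21.7 g 52.2
8 5.8083 [ -11.8 -154.1   44.1] F [-9.9 -3.7 10. ] w 21.7 g 52.3
10 6.0583 [ -10.8 -153.9   44. ] F [-14.3  -4.1  12.6] w 22.1 g 40.9
0 6.4583 [ -18.2 -154.3   44.3] F [-0.  -1.4  5.7] w 21.8 g 39.7
-4 6.7083 [ -21.5 -154.5   44.4] F [ 3.1 -2.   2.3] w 18.9 g 42.8
-8 6.9583 [ -26.  -154.3   44.1] F [ 4.7 -3.3  3.2] w 16.0 g 31.3
-10 7.2083 [ -27.9 -154.3   44.2] F [ 6.  -2.5  2. ] w 15.6 g 31.3
0 7.6083 [ -19.7 -153.6   44.1] F [-4.9 -0.5 12.4] w 15.7 g 30.5
```

Run:
```python
from h import *
for dx in (5,9,11,12,0,-9,-11,-12,0):
    ctrl.move_l(W(-18.5+dx,-154,44),vel=.04); st(dx)
st()
print(ctrl.move_l(W(-18.5,-164,44),vel=.03,contact_N=25)); st('pull')
snap('wrist','w2')
```

```text
5 7.8833 [ -15. -154.   44.] F [-8.3 -4.4 12.8] w 15.9 g 30.2
9 8.1333 [ -12.9 -154.2   44. ] F [-20.1 -10.   21.5] w 16.0 g 31.7
11 8.3833 [ -12.5 -154.2   44. ] F [-28.9 -12.7  29.1] w 15.9 g 32.1
12 8.6333 [ -12.2 -154.2   44. ] F [-34.1 -14.2  32.5] w 16.1 g 32.0
0 9.0833 [ -19.2 -154.    44. ] F [-4.6 -3.5  9. ] w 15.7 g 31.2
-9 9.4583 [ -27.8 -154.    44. ] F [-0.1 -1.7  6.4] w 15.9 g 30.0
-11 9.7083 [ -28.7 -154.2   44. ] F [ 7.  -1.7  0.3] w 15.6 g 30.0
-12 9.9583 [ -29.  -154.2   44.1] F [10.   0.1 -2.5] w 15.7 g 30.1
0 10.4083 [ -19.5 -153.7   44. ] F [-4.4 -0.6 11.6] w 15.4 g 30.0
 10.4083 [ -19.5 -153.7   44. ] F [-4.4 -0.6 11.6] w 15.4 g 30.0
False
pull 10.8917 [ -19.2 -163.3   44. ] F [-0.6  3.3  9.8] w 15.7 g 30.0
```

View pics/w2.png

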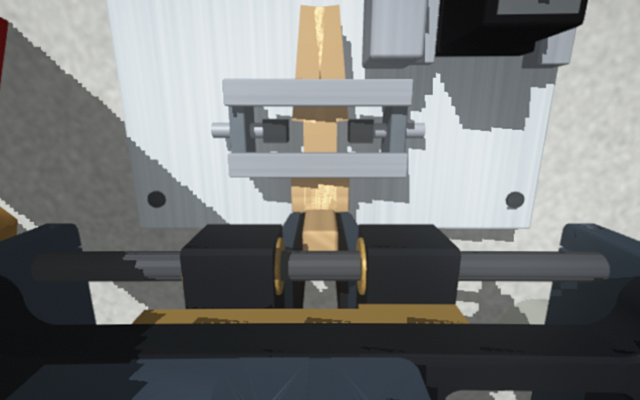

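Both cheek pads, at (275,131) and (361,131), stand clear of the wedge, which has moved out about 9 mm. I'll draw it the rest of the way out.

Run:
```python
from h import *
print(ctrl.move_l(W(-18.5,-248,44),vel=.08,contact_N=25)); st('out')
ctrl.move_l(W(-18.5,-252,160),vel=.15); st('up')
snap('wrist','w3')
```

```text
False
out 12.1417 [ -18.5 -247.8   43.9] F [ 0.3 -0.1 -0.3] w 15.4 g 30.0
up 13.0667 [ -19.  -251.6  159.1] F [ 0.3  0.5 -0.2] w 15.9 g 30.0
```

View pics/w3.png

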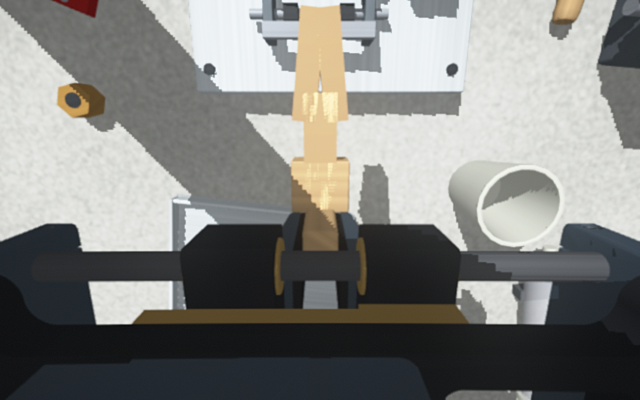

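The wedge is out, level and held straight at (320,110–250). Next I'll lay it in the black tray.

```bash
python3 - <<'E'
from h import *
b=2.0; u=np.array([-np.sin(np.radians(b)),np.cos(np.radians(b)),0])
P=np.array([.4966,.3396,0])-u*(.049+.008)+u*.002
ctrl.move_l(W(-40,-200,240),vel=.3)
ctrl.goto(P+[0,0,.24],down(b)); st()
ctrl.move_l(P+[0,0,.06],vel=.2); print(ctrl.move_l(P+[0,0,.017],vel=.04,contact_N=4)); st('down')
ctrl.command_gripper(.38); st()
ctrl.move_l(P+[0,0,.2],vel=.2)
ctrl.goto(W(-32,0,230)+[0,.35*0,0],down(TH+90)) if 0 else None
snap('wrist','w4');snap('top','t4')
E
python3 -c "
import cv2,numpy as np
a=cv2.imread('pics/w4.png');b=cv2.resize(cv2.imread('pics/t4.png')[120:245,140:400],None,fx=2.46,fy=2.46)
b=b[:,:640];b=cv2.copyMakeBorder(b,0,0,0,640-b.shape[1],0)
cv2.imwrite('pics/m4.png',np.vstack([a[:290],b])[:600])"
```

```text
15.3333 [-39.6 276.5 239.8] F [-0.5  0.1 -1.3] w 15.5 g 30.0
True
down 17.3333 [-40.3 277.3  18.8] F [-1.1 -1.6  6.6] w 15.6 g 30.0
 17.825 [-40.9 277.1  18.5] F [-0.2  0.1  0.4] w 34.5 g 0.0
```

View pics/m4.png

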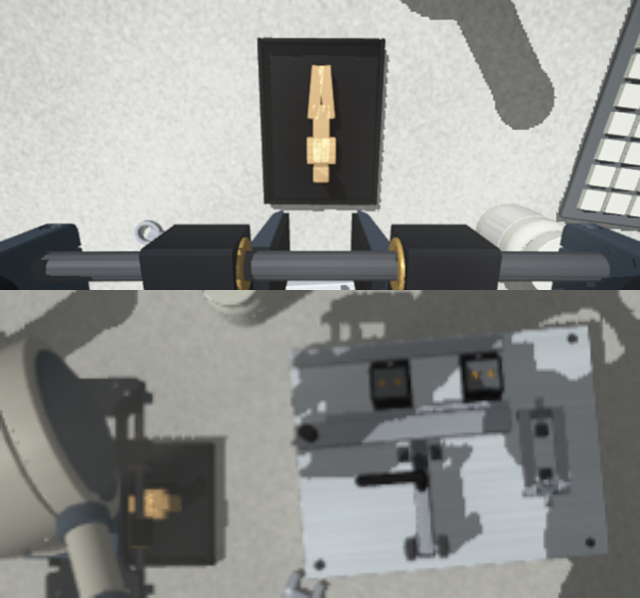

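The wedge lies flat inside the black tray, at (320,125) in the wrist view. Pawl next.

```bash
cat >> h.py <<'E'
def lever(th):  # grip point for pawl angle th
    a=np.arctan2(25,np.sqrt(74**2-625))+th; return -105+74*np.cos(a), 75+74*np.sin(a)
E
python3 - <<'E'
from h import *
ctrl.goto(W(-36,64,190),down(TH)); ctrl.command_gripper(.5)
print(ctrl.move_l(W(-36,64,86),vel=.15,contact_N=10)); st('at lever')
ctrl.command_gripper(0); st('grip')
for th in np.arange(.1,.71,.1):
    x,z=lever(th); ctrl.move_l(W(x-.5,64,z-14),vel=.06); 
    if round(th,1) in(.2,.4,.7): st(th)
ctrl.command_gripper(.45); x,z=lever(.7); st('rel')
ctrl.move_l(W(x,64,210),vel=.2); 
ctrl.goto(W(-60,128,210),down(TH))
im=snap('wrist','w5'); p,T=campose('wrist')
for u in proj(p,T,[W(15.7,129.6,108),W(x,61,z)]): cv2.circle(im,tuple(int(round(v)) for v in u),4,(0,0,255),1)
cv2.imwrite('pics/w5.png',im)
E
```

```text
False
at lever 21.075 [-35.5  64.   86.6] F [-0.1 -0.5  1.3] w 45.2 g 0.0
grip 21.7 [-37.1  64.   86. ] F [-5.7 -0.5  5.6] w 11.4 g 30.0
0.2 22.25 [-42.9  64.   99.7] F [-4.8 -0.8 -3.2] w 11.1 g 30.0
0.4 22.8 [-50.8  64.  111.7] F [-0.5 -0.5 -1.5] w 11.3 g 30.0
0.7000000000000001 23.625 [-65.7  64.  126.2] F [ 8.9  4.  10.9] w 11.3 g 30.0
rel 24.2583 [-68.4  64.  124.9] F [0.6 0.2 0.4] w 40.6 g 0.0
```

View pics/w5.png

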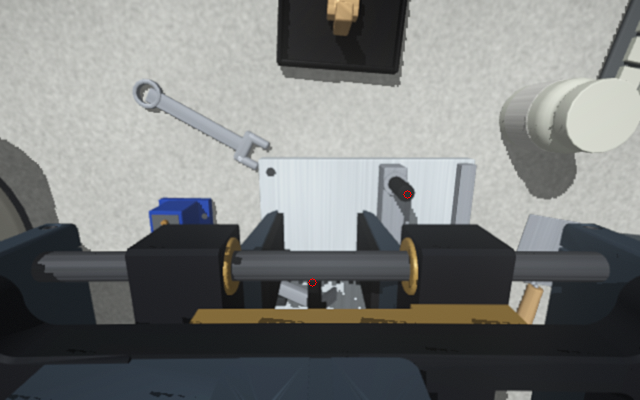

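The lever stays up at (312,285), and the knob top at (403,190) is within 2 mm of the prediction. Next I'll slide the bar back.

Run:
```python
from h import *
ctrl.move_l(W(14.5,131,190),vel=.25)
print(ctrl.move_l(W(14.5,131,76),vel=.15,contact_N=10)); st()
ctrl.command_gripper(0); st('grip')
x0=C(ctrl.current_tool_pos())[0]
ctrl.move_l(W(x0-30,131,76),vel=.06); st()
print(ctrl.move_l(W(x0-57,131,76),vel=.06,contact_N=25)); st('back')
ctrl.command_gripper(.45); st(); ctrl.move_l(W(x0-55,131,190),vel=.25)
# view modules
ctrl.goto(W(60,-60,230),down(TH)); im=snap('wrist','w6'); p,T=campose('wrist')
for u in proj(p,T,[W(60,48,88),W(60,-43,88),W(x0-55,130,108)]): cv2.circle(im,tuple(int(round(v)) for v in u),4,(0,0,255),1)
cv2.imwrite('pics/w6.png',im)
```

```text
False
 26.6167 [ 14.9 131.   76.9] F [0.2 0.1 0.2] w 40.8 g 0.0
grip 27.1333 [ 14.7 131.1  76.3] F [-0.9  0.9  5.3] w 15.2 g 30.0
 27.7833 [-16.  131.   76.3] F [-1.6 -0.1  9.9] w 15.4 g 30.0
True
back 28.25 [-40.  131.1  76.4] F [ 3.2 -0.2 -0.6] w 15.5 g 30.0
 28.8333 [-40.  131.1  76.4] F [-0.3 -0.   0.1] w 41.2 g 0.0
```

View pics/w6.png

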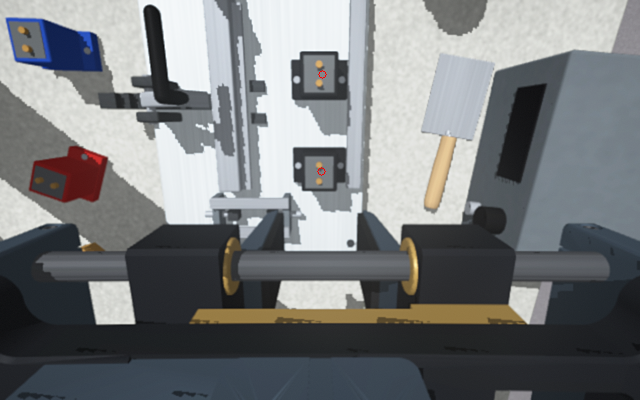

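The bar is fully back (54.7 mm). The modules are at (319,74) and (319,170), about 1 mm from prediction. I'll lift the first one.

```bash
cat >> h.py <<'E'
TC=np.array([.5151,-.340,0])
def module(x,y,dy,a=TH):
    ctrl.command_gripper(.75)
    ctrl.goto(W(x,y,150),down(a)); print(ctrl.move_l(W(x,y,55),vel=.15,contact_N=10))
    ctrl.command_gripper(0); st('grip')
    ctrl.move_l(W(x,y,190),vel=.15); st('lift')
    P=TC+[0,dy,0]; ctrl.goto(P+[0,0,.17],down(0))
    ctrl.move_l(P+[0,0,.05],vel=.15); print(ctrl.move_l(P+[0,0,.027],vel=.03,contact_N=4)); st('place')
    ctrl.command_gripper(.75); ctrl.move_l(P+[0,0,.2],vel=.2); st('done')
E
python3 - <<'E'
from h import *
module(59,-43,-.035)
ctrl.goto(W(60,0,230),down(TH)); snap('wrist','w7')
im=snap('top','t7')
E
```

```text
False
grip 32.7833 [ 58.8 -43.   55.2] F [-3.4 -0.3  6. ] w 35.6 g 30.0
lift 33.8333 [ 58.5 -42.9 189. ] F [-0.1 -0.1 -2.7] w 35.5 g 30.0
True
place 36.825 [ -88.5 -380.5   29. ] F [0.2 0.1 3.9] w 35.7 g 30.0
done 38.5 [ -88.7 -380.2  198.9] F [ 0.3  0.5 -0.6] w 68.1 g 0.0
```

View pics/w7.png

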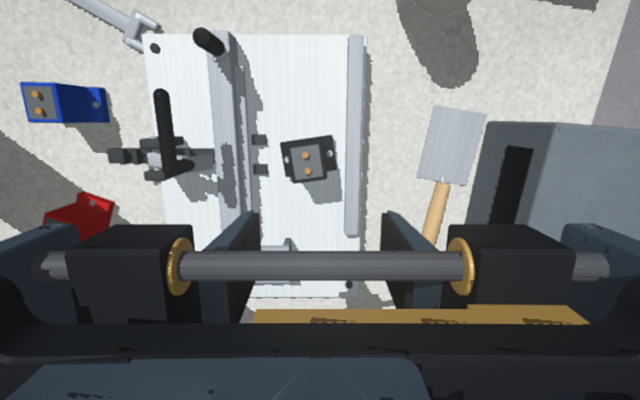

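View pics/t7.png

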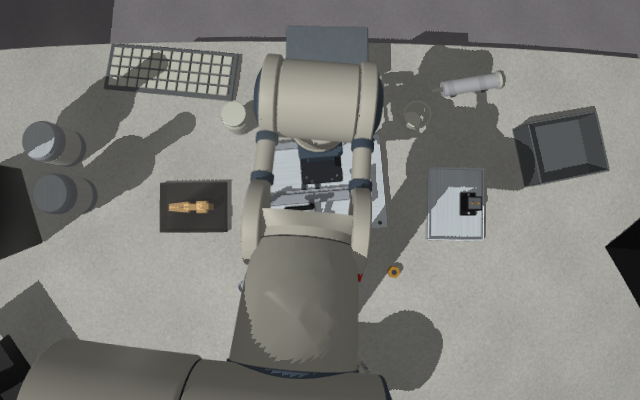

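The remaining module has been knocked: it is now turned and shifted at (308,160) in the wrist view. The first one stands in the aluminium tray. I'll measure the turned one from its pins and top edges.

Run:
```python
from h import *
im=cv2.imread('pics/w7.png'); p,T=campose('wrist')
hsv=cv2.cvtColor(im,cv2.COLOR_BGR2HSV); x0,y0,x1,y1=270,125,345,195
m=cv2.inRange(hsv,(8,120,90),(30,255,255))[y0:y1,x0:x1]
n,_,s,c=cv2.connectedComponentsWithStats(m); print(s[1:,4],(c[1:]+[x0,y0]).round(1))
k=[i for i in range(1,n) if s[i,4]>8]; P=np.array([C(X) for X in onz(p,T,c[k]+[x0,y0],.09)]); print(P)
d=(im.max(2)<45).astype(np.uint8)[y0:y1,x0:x1]; d=cv2.morphologyEx(d,cv2.MORPH_CLOSE,np.ones((15,15)))
cs,_=cv2.findContours(d,0,1); r=cv2.minAreaRect(max(cs,key=cv2.contourArea)); b=cv2.boxPoints(r)+[x0,y0]; print(b,C(onz(p,T,[np.array(r[0])+[x0,y0]],.042)[0]))
cv2.imwrite('pics/c7.png',cv2.resize(im[y0:y1,x0:x1],None,fx=8,fy=8,interpolation=cv2.INTER_CUBIC))
```

```text
[17 16] [[305.  154.4]
 [307.6 170.2]]
[[45.1 30.9 90. ]
 [47.4 15.2 90. ]]Traceback (most recent call last):
  File "<stdin>", line 8, in <module>
ValueError: max() iterable argument is empty
```

Run:
```python
from h import *
module(46,23,.035,TH+8.5)
im=snap('wrist','w8')
ctrl.goto(W(-41,135,190),down(TH)); ctrl.command_gripper(.45)
im2=snap('wrist','w9'); s=snap('scene','s9')
cv2.imwrite('pics/m9.png',np.vstack([np.hstack([im[:300],im2[:300]])[:, :]]) if 0 else cv2.resize(np.hstack([np.vstack([im[:250],im2[:250]]),cv2.resize(s[100:],None,fx=500/300,fy=500/300)[:,150:800]]),(800,310)))
```

```text
False
grip 42.15 [46.1 23.  55.2] F [-0.7  0.1  4.8] w 35.8 g 30.0
lift 43.2 [ 45.4  23.1 189. ] F [-0.4 -0.3 -1.9] w 35.8 g 30.0
True
place 46.15 [ -81.6 -310.8   29. ] F [-0.6  0.2  3.8] w 35.6 g 30.0
done 47.825 [ -81.9 -310.6  199. ] F [ 0.6  0.  -0.3] w 68.3 g 0.0
```

View pics/m9.png

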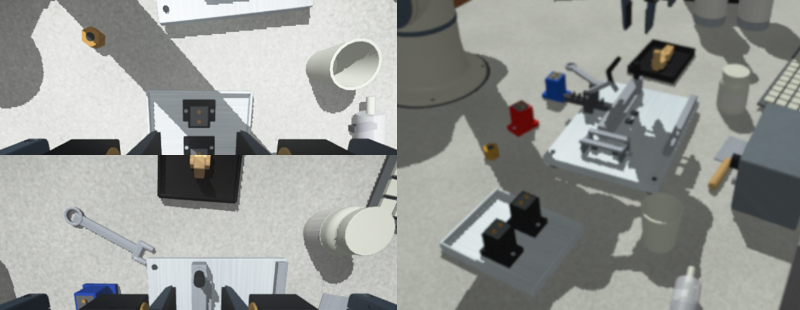

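Both modules stand upright in the tray and the clamp row is empty. Next: push the bar home, then lower the pawl.

Run:
```python
from h import *
print(ctrl.move_l(W(-40,131,76),vel=.2,contact_N=10)); ctrl.command_gripper(0); st('grip')
ctrl.move_l(W(10,131,76),vel=.08)
print(ctrl.move_l(W(17.5,131,76),vel=.03,contact_N=25)); st('home')
ctrl.command_gripper(.45); st(); ctrl.move_l(W(14.5,131,200),vel=.25)
x,z=lever(.7); ctrl.goto(W(x-1,64,200),down(TH))
print(ctrl.move_l(W(x-1,64,z-14),vel=.15,contact_N=10)); st()
ctrl.command_gripper(0); st('lever grip')
for th in np.arange(.6,-.06,-.1):
    x,z=lever(th); ctrl.move_l(W(x-.5,64,z-14),vel=.06); st(round(th,2))
ctrl.move_l(W(x-.5,64,z-16),vel=.03); st('press')
ctrl.command_gripper(.45); ctrl.move_l(W(-36,64,200),vel=.2)
ctrl.goto(W(-75,-30,250),down(TH)); im=snap('wrist','w10'); p,T=campose('wrist')
x,z=lever(0)
for u in proj(p,T,[W(x,61,z),W(14.7,131,108)]): cv2.circle(im,tuple(int(round(v)) for v in u),4,(0,0,255),1)
cv2.imwrite('pics/w10.png',im)
```

```text
False
grip 51.45 [-39.8 131.1  76.5] F [-0.   1.3  7.6] w 15.3 g 30.0
True
home 52.5083 [ 14.9 131.   76.5] F [-3.2 -0.9 12.7] w 15.5 g 30.0
 53.0917 [ 15.3 131.   76. ] F [-0.4  0.  -1.5] w 41.1 g 0.0
False
 54.8917 [-68.3  64.3 125.2] F [-0.1 -0.8  0.4] w 40.7 g 0.0
lever grip 55.4583 [-67.4  63.9 125.8] F [3.9 0.3 5.4] w 11.2 g 30.0
0.6 55.7417 [-61.5  64.  121.3] F [3.6 0.4 4.5] w 11.4 g 30.0
0.5 56.0167 [-56.3  64.  116.4] F [2.7 0.2 2.1] w 11.4 g 30.0
0.4 56.2917 [-51.5  64.  111. ] F [ 1.1 -0.7 -0.3] w 11.4 g 30.0
0.3 56.5667 [-47.1  64.  105. ] F [-4.1 -2.2 -3.1] w 11.7 g 30.0
0.2 56.8417 [-43.2  64.   99. ] F [-6.8 -2.6 -4.2] w 11.3 g 30.0
0.1 57.1167 [-39.7  64.   92.5] F [-5.  -2.6 -3.5] w 11.1 g 30.0
0.0 57.3917 [-37.   64.   86.2] F [-9.2 -3.1  7.5] w 10.9 g 30.0
press 57.6417 [-36.8  64.1  85.1] F [-12.4  -0.5  24. ] w 10.8 g 30.0
```

View pics/w10.png

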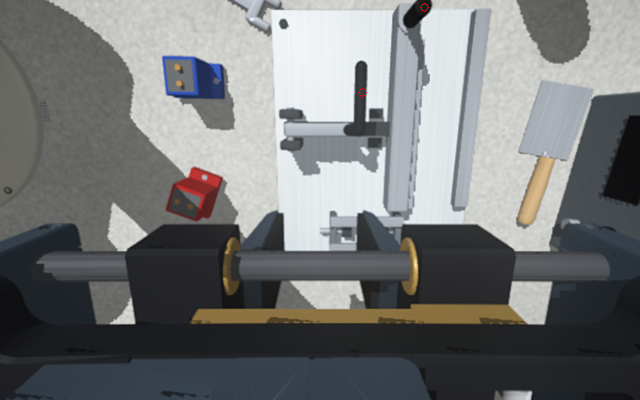

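The lever at (361,92) and the knob at (420,8) sit on their home projections. The pawl bottomed out at 24 N and the bar is home, so I'm handing the job in.

```bash
python3 -c "
from h import *
st(); print(ctrl.sign_off())"
```

```text
59.5833 [-75.4 -29.7 248.9] F [-0.4  0.6  0. ] w 40.9 g 0.0
the job is handed in; nothing more can be done
None
```

The job is done and handed in at 59.6 s: the wedge lies in the black tray, both modules present stand upright in the aluminium tray (one was knocked aside partway and re-measured before lifting), the bar is home and the pawl is down in the rack.

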